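# Change the batch of tile trims on the drying rails

## Robot

A 6-joint arm with a two-finger parallel gripper is mounted at the origin on the work surface. World frame = base frame: x ahead of the robot, y to its left, z up, the work surface at z = 0. Lengths are in m, angles in rad, forces in N, time in s.
With the tool pointing down it reaches from about 0.325 to 0.9 m from the base axis. Payload 3.5 kg.
Tool frame: the origin (TCP) lies at the very end of the fingers, on their centre line; the grasp point (between the pads) lies 19 mm behind it; z points along the fingers, y is the direction in which the jaws open and shut (so a half turn about z gives the same grasp; the last joint's range is limited). The gripper opens to 85 mm and grips with 20 to 120 N. Pads are 22 mm wide; open, the fingers measure 114 mm over their backs; the gripper's body (76 mm by 85 mm) begins 54 mm behind the grasp point. The pads swing forward as they close: fully open they stand 13 mm farther back than shut.
Start: joints at [1.103, 0.276, -0.026, 1.268, 0, 1.467], TCP at [0.223, 0.584, 0.231] pointing down, gripper open.
Joint ranges: [-3.12, 3.12], [-0.85, 1.88], [-1.08, 1.24], [-1.95, 2.15], [-1.57, 1.53], [-3.14, 3.14]. Speed limits (rad/s): [2.57, 2.57, 3.14, 3.14, 3.14, 3.14].

## Interface

Orientations are given as a rotation vector (axis times angle).
In Python, from station import arm, cams gives the robot as it stands. The module is installed in compiled form; this text tells all that it offers.
- The arm moves only by the tool apply_moves, never from a script. Its arguments are lists of equal length, an entry for each row: "angular": the turn, a rotation vector about the tool's x, y, z in units of 180 degrees (1.0 is 180 degrees), a list of three; "slide": the shift along the tool's x, y, z in units of 0.2 m (1.0 is 0.2 m), a list of three; "gripper": the opening, from -1 (shut) to 1 (fully open). A call has 1 to 20 rows; each row is the pose to reach, as a shift and turn from the pose commanded when the call began, along the tool's axes at that moment, turning the shorter way round; what a row does not reach only later rows make up. A row lasts 1/8 s, in which the tool goes at most 62.5 mm and 10.7 degrees, less where a joint would pass 70% of its speed; a pose out of reach is approached as far as the arm can. A call with a number of a shift or a turn outside -1 to 1 is refused whole. A call with a gripper value outside its range is refused whole. The fingers move at their own pace and stop on an object; "force" is the grip in N (left out, the last holds). Time passes only in rows, so rows that repeat a pose let the fingers close. It gives the time, the measured TCP pose, the force and the opening at its end, in the units of the state.
- arm.get_state(): the state, without advancing time (a new reading comes with each control period).
- cams.grab_frame(name): name is "side" or "top"; returns a dict with "pixels" (400x640x3 uint8, red, green, blue), "camera_matrix" (3x3 intrinsics, pixels), "distortion" ([k1, k2, p1, p2, k3] as OpenCV has them; the pictures are not rectified), "eye" and "orientation" of the camera in the world. Camera axes: x right, y up, looking along -z (the intrinsics and any distortion apply to the point x, -y, -z); pixel columns grow to the right and rows downward; lengths in m; the calibration is good to about 2 mm. A picture is of the moment at which its call begins. There is no depth.
- arm.close_job(): hands the job in, once; it reports no verdict.
The state is a dict: "t": time; "joint_pos": joint angles; "dq": joint speeds; "effort": joint torques, N m; "eef_pos": TCP position; "eef_rot": TCP orientation; "wrist_force": force on the tool from outside, world axes, zero at the start; "moment": the same for the moment, N m; "gripper_width": opening from 0.0 (shut) to 1.0 (fully open).
Only numpy, scipy, OpenCV 4.12 (cv2) and the standard library are available. Lean on these libraries where they do the work, as an engineer would, in place of code of your own. Each camera call takes 0.05 s, during which the arm holds its last target. There are 200 camera calls.

## Task

Slide the drying fan's switch fully off, then put the dry blue trims flat in the tray of the open red toolbox and lay all the fresh terracotta trims flat, squarely and about centred across the two wooden drying rails, so that each bridges the gap. When the whole batch is changed, slide the fan's switch fully on again; leave the glass jar, the tapping block and the corner tile where they are.

Things in the scene. Friction and masses are not known exactly. Their poses are not given: they have to be found in the camera images.
- fan_switch (a joint): The fan's slide switch, m of travel: 0 = fully off, 0.014 = fully on. It slides along the slot (along the fan's own x; the value grows towards the fan's +x), stays where it is left and needs about 1.5 N to move.
- switch_nub (a point): Centre of the top face of the small red switch nub (12 mm along the slot, 24 mm across it, 7 mm high), flush with the fan's top, 55 mm above the bench. It can be pushed on either end with a fingertip let down into the slot.
- switch_slot (a point): Centre of the mouth of the recessed switch slot in the fan's top, 55 mm above the bench. The slot is 86 mm long (this frame's x), 28 mm wide (y), 8 mm deep with a black floor. The nub's centre travels from x = -7 mm (off) to +7 mm (on), so 30 mm or more of open slot is left beyond each of its ends. A green dot marks the on end (+x).
- fan: Yellow drying fan, a fixed box 150 (x) by 84 (y) by 55 mm high, the slot in the middle of its top, its black grille (+y) facing the rails; origin under its centre, axes as the slot's.
- rail_a_top (a point): Middle of the top face of the drying rail on the fan's side, 60 mm above the bench: a fixed wooden bar 280 mm long (this frame's x), 20 wide (y), 22 thick, with a 12 mm high stop on each end leaving 260 mm clear. Below it is open but for two feet 30 mm wide, 115 mm either side of the middle. Between the two rails is a gap.
- rail_b_top (a point): Middle of the top face of the second drying rail, alike and parallel to the first, at the same height, 80 to 100 mm from it (centre to centre) in the first rail's +y.
- tray (a point): Centre of the floor of the grey tray in the top of the open red toolbox, 55 mm above the bench. The tray is 234 mm long (x) and 148 mm wide (y) inside, its walls 8 mm thick and 25 mm above the floor (80 mm above the bench). The lid is thrown over behind it (-y), lower than the walls. Fixed.
- fresh1_mid (a point): Centre of a freshly sealed terracotta-coloured ceramic trim, a bar of 180 (x) by 22 (y) by 14 mm (z up), 110 g give or take, at first flat on the plywood carrier board, which is 8 mm thick. May be absent.
- fresh2_mid (a point): Centre of a freshly sealed terracotta-coloured ceramic trim, a bar of 180 (x) by 22 (y) by 14 mm (z up), 110 g give or take, at first flat on the plywood carrier board, which is 8 mm thick. May be absent.
- fresh3_mid (a point): Centre of a freshly sealed terracotta-coloured ceramic trim, a bar of 180 (x) by 22 (y) by 14 mm (z up), 110 g give or take, at first flat on the plywood carrier board, which is 8 mm thick. May be absent.
- fresh4_mid (a point): Centre of a freshly sealed terracotta-coloured ceramic trim, a bar of 180 (x) by 22 (y) by 14 mm (z up), 110 g give or take, at first flat on the plywood carrier board, which is 8 mm thick. May be absent.
- dry1_mid (a point): Centre of a dry blue ceramic trim, a bar of 180 (x) by 22 (y) by 14 mm (z up), 110 g give or take, at first lying across the two rails. May be absent.
- dry2_mid (a point): Centre of a dry blue ceramic trim, a bar of 180 (x) by 22 (y) by 14 mm (z up), 110 g give or take, at first lying across the two rails. May be absent.
- fresh1: The same trim as fresh1_mid; origin at the middle of its underside.
- fresh2: The same trim as fresh2_mid; origin at the middle of its underside.
- fresh3: The same trim as fresh3_mid; origin at the middle of its underside.
- fresh4: The same trim as fresh4_mid; origin at the middle of its underside.
- dry1: The same trim as dry1_mid; origin at the middle of its underside.
- dry2: The same trim as dry2_mid; origin at the middle of its underside.
- jar: Glass jar of spacers, 70 mm wide and 90 mm high, standing; origin under its centre. Bystander.
- tapblock: Wooden tapping block, 70 x 150 x 36 mm; origin under its centre. Bystander.
- cornertile: White ceramic corner tile, 100 x 100 x 9 mm, lying flat; origin under its centre. Bystander.

How it is judged:
By the outcome, as a careful person would: the job done as asked, in the order asked, and still so for the second after the job is handed in, with the robot touching nothing.
Of fresh1, fresh2, fresh3, fresh4 only 3 to 4 are there at a start; the rules pass over those that are not, and their reading is None.
Of dry1, dry2 only 1 to 2 are there at a start; the rules pass over those that are not, and their reading is None.
At some moment in a run one of fresh1, fresh4, dry1 may be knocked a few centimetres aside while the robot is not near it.
It also fails if it takes over 210 s, if anything falls off the work surface, if the arm or the gripper's body presses on something with over 40 N, if the wrist force passes 120 N, or if a joint passes its speed limit or range.

## Working session

There is one attempt and no reset: what is moved stays moved. The work goes in short steps, Python scripts to look and compute and a tool call to move; the robot and the scene stay as the last step left them, time stands still between calls to the robot, and variables do not carry over. Pictures are saved under pics/ and viewed, about 12 in all and at most 16, crops included, and the job is handed in when it is done.

Besides the shell and the picture viewer there is one more tool, called after "Emit:" as name(argument=value, ...) on one line, values as JSON. apply_moves: Moves the arm, as the interface text tells. Shifts and turns lie within -1 to 1; 1 stands for 0.2 m of shift or 180 degrees of turn. Its arguments: {"type":"object","properties":{"angular":{"type":"array"},"slide":{"type":"array"},"gripper":{"type":"array"},"force":{"type":"number"}},"required":["angular","slide","gripper"]}

```bash
mkdir -p pics
python3 - <<'E'
from station import arm, cams
import cv2
print(arm.get_state())
for n in("top","side"):
    f=cams.grab_frame(n); print(n,f["camera_matrix"],f["distortion"],f["eye"],f["orientation"])
    cv2.imwrite(f"pics/{n}0.png",f["pixels"][:,:,::-1])
E
```

```text
{'t': 0.0, 'joint_pos': array([ 1.10259804e+00,  2.77140846e-01, -2.78804743e-02,  1.26802806e+00,
        3.43665459e-05,  1.46742799e+00]), 'dq': array([ 0.00049842,  0.00040194,  0.00142229,  0.00134522, -0.00068478,
       -0.00109935]), 'effort': array([-1.32894278e-03, -4.45502186e+01,  2.95205176e+01,  1.64721021e-02,
       -1.76420822e-04, -3.22693808e-06]), 'eef_pos': array([0.22261868, 0.5831669 , 0.23015504]), 'eef_rot': array([-0.56977917, -3.08880999,  0.00337961]), 'wrist_force': array([ 0.43333817, -0.71845096,  0.51492484]), 'moment': array([ 0.02889086, -0.04309107, -0.01269066]), 'gripper_width': 1.0003802273524216}
top [[446.59351972   0.         320.96893861]
 [  0.         446.59351972 199.45756337]
 [  0.           0.           1.        ]] [0.00318542 0.         0.         0.         0.        ] [ 0.45082038 -0.02950722  1.21404233] [ 0.09452967 -0.09377431 -1.56150506]
side [[495.89820502   0.         324.0932915 ]
 [  0.         495.89820502 198.35319266]
 [  0.           0.           1.        ]] [-0.09529634  0.          0.          0.          0.        ] [ 0.53928898 -0.82235587  0.86760774] [ 0.79227455 -0.01191944 -0.0452649 ]
```

View pics/top0.png

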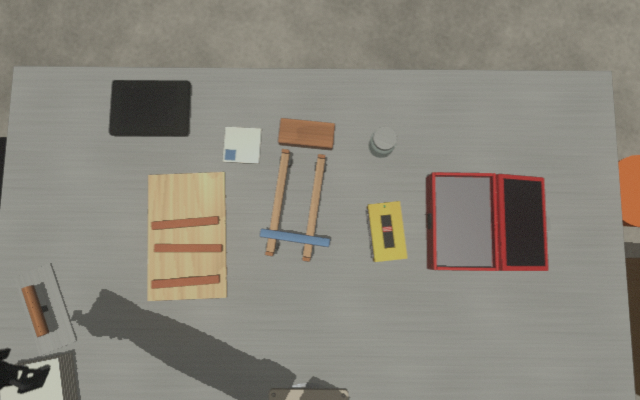

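View pics/side0.png

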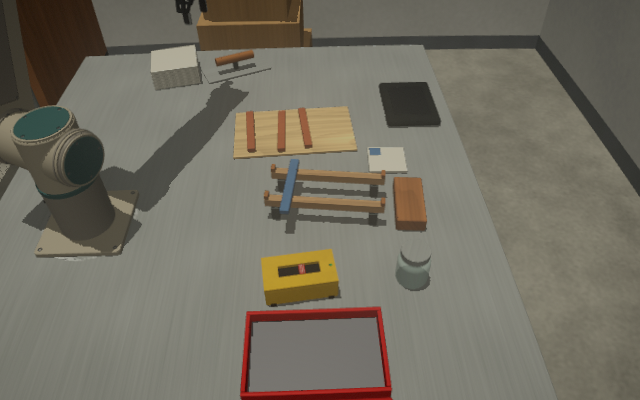

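Top view: three fresh trims on the board around (185,223), (188,248) and (186,282); one blue trim at (295,238) across the rails; fan at (388,232); tray at (464,221). I'll measure these next.

```bash
cat > h.py <<'E'
from station import arm, cams
import numpy as np, cv2
from scipy.spatial.transform import Rotation as R
def grab(n="top"): return cams.grab_frame(n)
def world(f,uv,z):
    uv=np.asarray(uv,float).reshape(-1,1,2)
    p=cv2.undistortPoints(uv,f["camera_matrix"],np.array(f["distortion"]))[:,0]
    d=R.from_rotvec(f["orientation"]).apply(np.c_[p[:,0],-p[:,1],-np.ones(len(p))])
    e=np.array(f["eye"]); return (e+d*((z-e[2])/d[:,2])[:,None])[:,:2]
def proj(f,P):
    c=R.from_rotvec(f["orientation"]).inv().apply(np.atleast_2d(P)-f["eye"])*[1,-1,-1]
    return cv2.projectPoints(c,np.zeros(3),np.zeros(3),f["camera_matrix"],np.array(f["distortion"]))[0][:,0]
RNG=dict(fresh=((0,110,60),(12,255,200)),blue=((100,90,50),(125,255,255)),yellow=((22,150,80),(32,255,255)),red=((0,200,60),(6,255,255)))
def blobs(f,col,z,amin=150,box=(100,100,560,330)):
    hsv=cv2.cvtColor(f["pixels"],cv2.COLOR_RGB2HSV)
    m=cv2.inRange(hsv,*map(np.array,RNG[col])); k=np.zeros_like(m); x0,y0,x1,y1=box; k[y0:y1,x0:x1]=m[y0:y1,x0:x1]
    out=[]
    for c in cv2.findContours(k,cv2.RETR_EXTERNAL,cv2.CHAIN_APPROX_NONE)[0]:
        if cv2.contourArea(c)<amin: continue
        w=world(f,c[:,0],z).astype(np.float32)*1000
        (cx,cy),s,_=r=cv2.minAreaRect(w); b=cv2.boxPoints(r); e1,e2=b[1]-b[0],b[2]-b[1]
        e=e1 if np.hypot(*e1)>np.hypot(*e2) else e2
        out.append((round(float(cx)),round(float(cy)),sorted(map(round,s)),round(float(np.degrees(np.arctan2(e[1],e[0]))%180),1),c[:,0].mean(0).round()))
    return out
def show(cols=("fresh","blue")):
    f=grab()
    for c,z in(("fresh",.022),("fresh",.074),("blue",.074)):
        for b in blobs(f,c,z): print(c,z,*b)
    return f
E
python3 - <<'E'
from h import *
f=show()
for b in blobs(f,"yellow",.055,60): print("fan",*b)
for b in blobs(f,"red",.08,100): print("red",*b)
im=f["pixels"][130:275,225:415,::-1]
cv2.imwrite("pics/c1.png",cv2.resize(im,None,fx=4.2,fy=4.1,interpolation=cv2.INTER_CUBIC))
E
```

```text
fresh 0.022 375 326 [21, 176] 95.0 [185. 281.]
fresh 0.022 464 325 [18, 178] 90.4 [188. 248.]
fresh 0.022 530 336 [20, 174] 95.5 [184. 223.]
fresh 0.022 540 -471 [261, 316] 89.3 [485. 223.]
fresh 0.074 379 311 [20, 168] 95.0 [185. 281.]
fresh 0.074 463 309 [18, 170] 90.4 [188. 248.]
fresh 0.074 526 320 [19, 167] 95.5 [184. 223.]
fresh 0.074 536 -451 [250, 302] 89.3 [485. 223.]
```

View pics/c1.png

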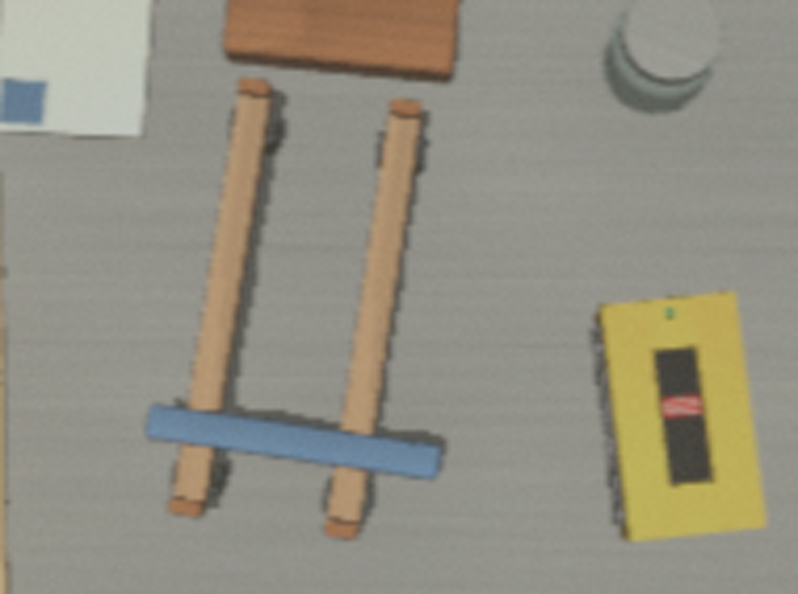

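Run:
```python
from h import *
f=grab()
w=lambda pts,z:(world(f,[(225+x/4.2-.4,130+y/4.1-.4) for x,y in pts],z)*1000).round(1)
print("a",w([(405,107),(343,529)],.072));print("b",w([(254,87),(187,507)],.072))
print("railmid check a", w([(389,210),(365,382)],.06),"b",w([(243,190),(205,400)],.06))
print("fan",w([(600,303),(736,292),(766,526),(629,540)],.055))
print("slot",w([(655,350),(695,346),(713,481),(672,485)],.055))
print("nub",w([(681,406)],.055),"dot",w([(670,313)],.055))
print("blue",w([(153,405),(148,435),(436,478),(444,443)],.074))
print("tray rim",(world(f,[(433,175),(495,175),(497,268),(435,268)],.08)*1000).round())
for p in [(290,237),(388,215),(388,255)]: print(p,cv2.cvtColor(f["pixels"],cv2.COLOR_RGB2HSV)[p[1],p[0]])
print(proj(f,[[.5,0,0]]), arm.get_state()["eef_rot"])
```

```text
a [[703.4 -27.8]
 [437.2   7.7]]
b [[715.7  66.1]
 [450.  102.2]]
railmid check a [[639.  -18.3]
 [529.1  -4.4]] b [[651.3  72.9]
 [517.   93.9]]
fan [[ 580.8 -149.9]
 [ 588.5 -234.5]
 [ 440.7 -250.8]
 [ 431.4 -166.9]]
slot [[ 551.  -183.8]
 [ 553.8 -208.6]
 [ 468.6 -218.7]
 [ 465.9 -193.5]]
nub [[ 515.6 -199.6]] dot [[ 574.7 -193.4]]
blue [[512.9 123.9]
 [494.2 126.5]
 [468.9 -48.2]
 [490.6 -53. ]]
tray rim [[ 653. -316.]
 [ 654. -476.]
 [ 418. -472.]
 [ 416. -316.]]
(290, 237) [105  79 159]
(388, 215) [21 71 86]
(388, 255) [ 26 134 189]
[[310.24155982 234.96949659]] [-5.69790658e-01 -3.08907327e+00  2.18702287e-03]
```

```bash
cat >> h.py <<'E'
def pose(x,y,z,yaw):
    c,s=np.cos(np.radians(yaw)),np.sin(np.radians(yaw))
    return np.array([x,y,z])/1000,R.from_matrix([[c,s,0],[s,-c,0],[0,0,-1]])
def now():
    s=arm.get_state(); r=R.from_rotvec(s["eef_rot"]); m=r.as_matrix()
    print("t%.1f"%s["t"],"tcp",(s["eef_pos"]*1e3).round(1),"yaw %.1f"%np.degrees(np.arctan2(m[1,0],m[0,0])),"tilt %.1f"%np.degrees(np.arccos(-m[2,2])),"F",s["wrist_force"].round(1),"w %.3f"%s["gripper_width"],"j",s["joint_pos"].round(2))
    return s["eef_pos"],r
def plan(wps):
    """wps: calls, each a list of (x,y,z mm,yaw deg). Each call is relative to the pose the previous one ends in."""
    p,r=now()
    for call in wps:
        for w in call:
            q,o=pose(*w); d=(r.inv().apply(q-p)/.2).round(3); a=((r.inv()*o).as_rotvec()/np.pi).round(3)
            n=int(np.ceil(max(np.linalg.norm(d)*200/62.5,np.linalg.norm(a)*180/10.7)))
            print(w,"slide",d.tolist(),"ang",a.tolist(),"rows from start",n,"BAD" if max(abs(d))>1 else "")
        p,r=p+r.apply(d*.2),r*R.from_rotvec(a*np.pi)
E
python3 - <<'E'
from h import *
plan([[(320,410,200,130)],[(420,220,160,97)],[(480,40,130,97)],[(518,-130,130,96.6)],[(517,-199,80,96.6)]])
E
```

```text
t0.2 tcp [222.8 583.4 230.6] yaw 159.1 tilt 0.1 F [-0.4 -0.2  0.6] w 0.999 j [ 1.1   0.28 -0.03  1.27 -0.    1.47]
(320, 410, 200, 130) slide [-0.764, -0.636, 0.154] ang [-0.0, 0.0, 0.162] rows from start 4 
(420, 220, 160, 97) slide [-1.049, -0.227, 0.201] ang [-0.0, 0.0, 0.183] rows from start 4 BAD
(480, 40, 130, 97) slide [-0.93, 0.189, 0.151] ang [-0.0, 0.0, -0.0] rows from start 4 
(518, -130, 130, 96.6) slide [-0.866, 0.085, 0.0] ang [-0.0, 0.0, 0.002] rows from start 3 
(517, -199, 80, 96.6) slide [-0.342, -0.045, 0.251] ang [-0.0, 0.0, 0.0] rows from start 2
```

Emit:
apply_moves(angular=[[0, 0, 0.162], [0, 0, 0.162], [0, 0, 0.162], [0, 0, 0.162], [0, 0, 0.162]], slide=[[-0.764, -0.636, 0.154], [-0.764, -0.636, 0.154], [-0.764, -0.636, 0.154], [-0.764, -0.636, 0.154], [-0.764, -0.636, 0.154]], gripper=[-0.53, -0.53, -0.53, -0.53, -0.53], force=60)

```text
t: 0.82
eef_pos: [0.3206, 0.4101, 0.2005]
eef_rot: [-1.331, -2.845, -0.0]
wrist_force: [-0.2, 0.4, -0.2]
gripper_width: 0.24
```

Emit:
apply_moves(angular=[[0, 0, 0.183], [0, 0, 0.183], [0, 0, 0.183], [0, 0, 0.183], [0, 0, 0.183]], slide=[[-1, -0.227, 0.2], [-1, -0.227, 0.2], [-1, -0.227, 0.2], [-1, -0.227, 0.2], [-1, -0.227, 0.2]], gripper=[-0.53, -0.53, -0.53, -0.53, -0.53])

```text
t: 1.45
eef_pos: [0.4147, 0.2284, 0.1606]
eef_rot: [-2.082, -2.352, -0.001]
wrist_force: [-0.7, 0.4, 0.1]
gripper_width: 0.235
```

Emit:
apply_moves(angular=[[0, 0, 0], [0, 0, 0], [0, 0, 0], [0, 0, 0]], slide=[[-0.93, 0.19, 0.15], [-0.93, 0.19, 0.15], [-0.93, 0.19, 0.15], [-0.93, 0.19, 0.15]], gripper=[-0.53, -0.53, -0.53, -0.53])

```text
t: 1.95
eef_pos: [0.4762, 0.0468, 0.1307]
eef_rot: [2.084, 2.35, 0.001]
wrist_force: [-0.5, 0.8, -0.4]
gripper_width: 0.234
```

Emit:
apply_moves(angular=[[0, 0, 0], [0, 0, 0], [0, 0, 0], [0, 0, 0]], slide=[[-0.866, 0.085, 0], [-0.866, 0.085, 0], [-0.866, 0.085, 0], [-0.866, 0.085, 0]], gripper=[-0.53, -0.53, -0.53, -0.53])

```text
t: 2.45
eef_pos: [0.5149, -0.1226, 0.1314]
eef_rot: [2.081, 2.35, 0.002]
wrist_force: [-0.4, 0.7, 0.2]
gripper_width: 0.23
```

Run:
```python
from h import *
plan([[(517.4,-199.7,85,96.6)]])
```

```text
t2.5 tcp [ 514.9 -122.6  131.4] yaw 97.0 tilt 0.2 F [-0.4  0.7  0.2] w 0.230 j [-0.36  0.18 -0.37  1.02  0.    1.09]
(517.4, -199.7, 85, 96.6) slide [-0.384, -0.035, 0.232] ang [0.001, 0.0, 0.002] rows from start 2
```

Emit:
apply_moves(angular=[[0, 0, 0.002], [0, 0, 0.002], [0, 0, 0.002], [0, 0, 0.002]], slide=[[-0.384, -0.035, 0.325], [-0.384, -0.035, 0.325], [-0.384, -0.035, 0.325], [-0.384, -0.035, 0.325]], gripper=[-0.53, -0.53, -0.53, -0.53])

```text
t: 2.95
eef_pos: [0.5154, -0.1966, 0.0661]
eef_rot: [-2.086, -2.349, -0.001]
wrist_force: [-0.3, 0.3, -0.2]
gripper_width: 0.238
```

Run:
```python
from h import *
now(); f=grab("side")
fc=np.array([.5104,-.2005]);u=np.array([.9935,.115]);v=np.array([-.115,.9935])
im=f["pixels"][:,:,::-1].copy()
im=cv2.resize(im[170:330,230:370],None,fx=5,fy=3.7*1,interpolation=cv2.INTER_CUBIC)
for a,b in [(43,14),(43,-14),(-43,-14),(-43,14),(75,42),(75,-42),(-75,-42),(-75,42)]:
    q=proj(f,np.r_[fc+(u*a+v*b)/1000,.055])[0]; cv2.circle(im,(int((q[0]-230+.5)*5),int((q[1]-170+.5)*3.7)),3,(255,0,0),-1)
cv2.imwrite("pics/s1.png",im)
```

```text
t3.0 tcp [ 515.4 -196.6   66.1] yaw 96.8 tilt 0.1 F [-0.3  0.3 -0.2] w 0.238 j [-0.48  0.29 -0.39  0.89  0.    0.97]
```

View pics/s1.png

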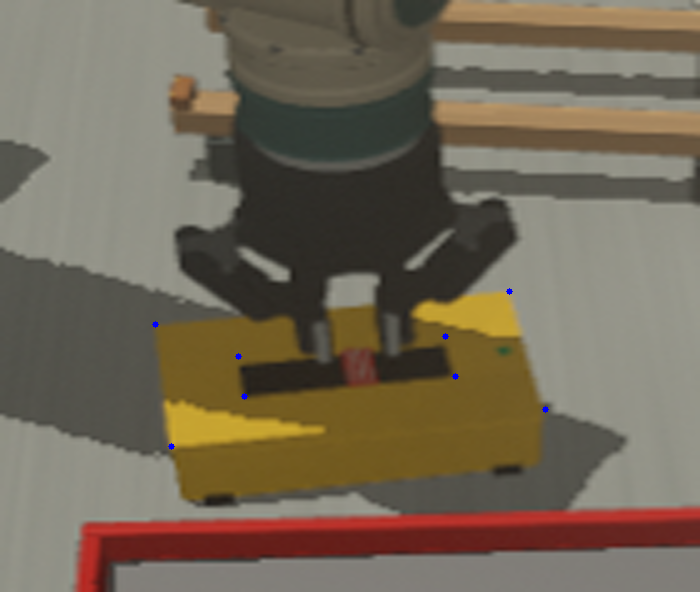

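The side view agrees with the computed fan pose to within about 1 mm. The fingers straddle the nub at (360,367) in the crop. I'll correct the small offset and lower into the slot.

Run:
```python
from h import *
# fan local: along slot s
c=lambda s,z:(510.4+.9935*s,-200.5+.115*s,z,96.6)
plan([[c(7,66),c(7,50.5),c(-5,50.5),c(-12,50.5)]])
```

```text
t3.0 tcp [ 515.7 -196.9   66.5] yaw 96.8 tilt 0.1 F [ 0.9  0.7 -0.6] w 0.232 j [-0.48  0.29 -0.39  0.89  0.    0.97]
(517.3545, -199.695, 66, 96.6) slide [-0.015, 0.007, 0.003] ang [0.0, -0.0, 0.001] rows from start 1 
(517.3545, -199.695, 50.5, 96.6) slide [-0.015, 0.007, 0.08] ang [0.0, -0.0, 0.001] rows from start 1 
(505.4325, -201.075, 50.5, 96.6) slide [-0.015, -0.053, 0.08] ang [0.0, -0.0, 0.001] rows from start 1 
(498.47799999999995, -201.88, 50.5, 96.6) slide [-0.014, -0.088, 0.08] ang [0.0, -0.0, 0.001] rows from start 1
```

Emit:
apply_moves(angular=[[0, 0, 0], [0, 0, 0], [0, 0, 0], [0, 0, 0]], slide=[[0, 0, 0], [0, 0, 0], [0, 0, 0], [0, 0, 0]], gripper=[-0.53, -0.53, -0.53, -0.53])

```text
t: 3.5
eef_pos: [0.5147, -0.1988, 0.0656]
eef_rot: [2.089, 2.346, 0.0]
wrist_force: [0.3, 0.1, 0.7]
gripper_width: 0.229
```

Run:
```python
from h import *
c=lambda s,z:(510.4+.9935*s,-200.5+.115*s,z,96.6)
plan([[c(7,66),c(7,50.5),c(-5,50.5),c(-12,50.5)]])
```

```text
t3.5 tcp [ 514.7 -198.8   65.6] yaw 96.6 tilt 0.0 F [0.3 0.1 0.7] w 0.229 j [-0.49  0.29 -0.39  0.89  0.    0.97]
(517.3545, -199.695, 66, 96.6) slide [-0.006, 0.013, -0.002] ang [0.0, 0.0, 0.0] rows from start 1 
(517.3545, -199.695, 50.5, 96.6) slide [-0.006, 0.013, 0.076] ang [0.0, 0.0, 0.0] rows from start 1 
(505.4325, -201.075, 50.5, 96.6) slide [-0.006, -0.047, 0.076] ang [0.0, 0.0, 0.0] rows from start 1 
(498.47799999999995, -201.88, 50.5, 96.6) slide [-0.006, -0.082, 0.076] ang [0.0, 0.0, 0.0] rows from start 1
```

Emit:
apply_moves(angular=[[0, 0, 0], [0, 0, 0], [0, 0, 0], [0, 0, 0], [0, 0, 0], [0, 0, 0], [0, 0, 0], [0, 0, 0], [0, 0, 0], [0, 0, 0], [0, 0, 0]], slide=[[-0.006, 0.013, 0], [-0.006, 0.013, 0], [-0.006, 0.013, 0.076], [-0.006, 0.013, 0.076], [-0.006, 0.013, 0.076], [-0.006, -0.03, 0.076], [-0.006, -0.06, 0.076], [-0.006, -0.087, 0.076], [-0.006, -0.087, 0.076], [-0.006, -0.087, 0.076], [-0.006, -0.087, 0.076]], gripper=[-0.53, -0.53, -0.53, -0.53, -0.53, -0.53, -0.53, -0.53, -0.53, -0.53, -0.53])

```text
t: 4.88
eef_pos: [0.4993, -0.2022, 0.051]
eef_rot: [2.087, 2.344, 0.005]
wrist_force: [4.6, -0.6, -1.9]
gripper_width: 0.239
```

Run:
```python
from h import *
c=lambda s,z:(510.4+.9935*s,-200.5+.115*s,z,96.6)
plan([[c(-14,51),c(-10,51),c(-10,140)]])
```

```text
t4.9 tcp [ 499.3 -202.2   51. ] yaw 96.7 tilt 0.2 F [ 4.6 -0.6 -1.9] w 0.239 j [-0.51  0.29 -0.43  0.85  0.    0.95]
(496.491, -202.11, 51, 96.6) slide [0.002, -0.014, -0.0] ang [0.001, 0.0, 0.0] rows from start 1 
(500.465, -201.65, 51, 96.6) slide [0.002, 0.006, -0.0] ang [0.001, 0.0, 0.0] rows from start 1 
(500.465, -201.65, 140, 96.6) slide [0.002, 0.008, -0.445] ang [0.001, 0.0, 0.0] rows from start 2
```

Emit:
apply_moves(angular=[[0, 0, 0], [0, 0, 0], [0, 0, 0], [0, 0, 0], [0, 0, 0], [0, 0, 0], [0, 0, 0], [0, 0, 0], [0, 0, 0], [0, 0, 0]], slide=[[0, -0.014, 0], [0, -0.014, 0], [0, -0.014, 0], [0, 0.012, 0], [0, 0.012, 0], [0, 0.012, -0.25], [0, 0.012, -0.5], [0, 0.012, -0.5], [0.6, 0.012, -0.8], [0.6, 0.012, -0.8]], gripper=[-0.53, -0.53, -0.53, -0.53, -0.53, -0.53, -0.53, -0.53, -0.53, -0.53])

```text
t: 6.12
eef_pos: [0.485, -0.0898, 0.2053]
eef_rot: [-2.09, -2.341, 0.003]
wrist_force: [-0.1, 0.4, -0.5]
gripper_width: 0.235
```

```bash
sed -i 's/blue=((100,90,50)/blue=((98,60,50)/' h.py
python3 - <<'E'
from h import *
now(); f=show(); s=grab("side")
a=cv2.resize(s["pixels"][200:300,200:360,::-1],(640,400),interpolation=cv2.INTER_CUBIC)
cv2.imwrite("pics/s2.png",a)
E
```

```text
t6.1 tcp [485.  -89.8 205.3] yaw 96.5 tilt 0.2 F [-0.1  0.4 -0.5] w 0.235 j [-0.31  0.06 -0.34  1.17 -0.    1.14]
fresh 0.022 375 326 [21, 176] 95.1 [185. 281.]
fresh 0.022 464 325 [18, 178] 90.4 [188. 248.]
fresh 0.022 530 335 [20, 176] 95.5 [185. 222.]
fresh 0.022 540 -471 [261, 316] 89.5 [483. 222.]
fresh 0.074 379 311 [20, 169] 95.1 [185. 281.]
fresh 0.074 463 309 [18, 170] 90.4 [188. 248.]
fresh 0.074 527 319 [19, 169] 95.5 [185. 222.]
fresh 0.074 536 -451 [250, 302] 89.5 [483. 222.]
blue 0.074 491 40 [20, 172] 81.9 [294. 237.]
```

View pics/s2.png

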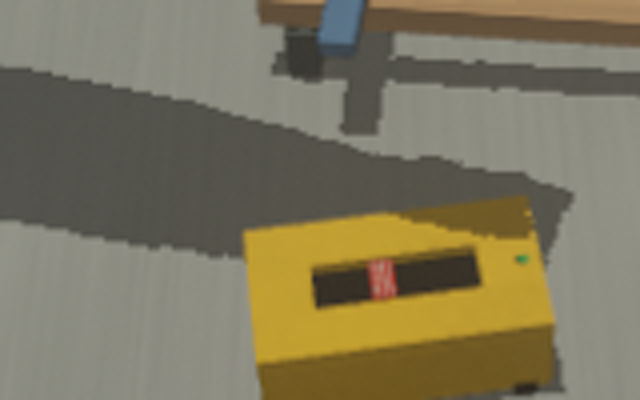

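The nub sits at (382,279) in the crop, left of the slot middle (396), which puts it at about −7 mm: fully off. Next is the blue trim.

Run:
```python
from h import *
plan([[(491,38.5,115,82),(491,38.5,62.5,82)]])
```

```text
t6.2 tcp [486.1 -87.2 208. ] yaw 96.9 tilt 0.1 F [ 1.3 -0.4  0.2] w 0.232 j [-0.31  0.06 -0.34  1.17  0.    1.14]
(491, 38.5, 115, 82) slide [0.621, 0.099, 0.465] ang [0.0, -0.0, 0.083] rows from start 3 
(491, 38.5, 62.5, 82) slide [0.62, 0.099, 0.728] ang [0.0, -0.0, 0.083] rows from start 4
```

Emit:
apply_moves(angular=[[0, 0, 0.083], [0, 0, 0.083], [0, 0, 0.083], [0, 0, 0.083], [0, 0, 0.083], [0, 0, 0.083], [0, 0, 0.083], [0, 0, 0.083]], slide=[[0.6, 0.1, 0.45], [0.6, 0.1, 0.45], [0.6, 0.1, 0.45], [0.6, 0.1, 0.45], [0.6, 0.1, 0.45], [0.6, 0.1, 0.45], [0.6, 0.1, 0.45], [0.6, 0.1, 0.45]], gripper=[0.2, 0.2, 0.2, 0.2, 0.2, 0.2, 0.2, 0.2])

```text
t: 7.22
eef_pos: [0.4934, 0.0302, 0.1167]
eef_rot: [2.377, 2.053, 0.001]
wrist_force: [1.0, -0.7, 0.0]
gripper_width: 0.6
```

Run:
```python
from h import *
plan([[(491,38.5,115,82),(491,38.5,62.5,82)]])
for b in blobs(grab(),"blue",.074,100): print(b)
```

```text
t7.2 tcp [493.4  30.2 116.7] yaw 81.7 tilt 0.1 F [ 1.  -0.7  0. ] w 0.600 j [-0.07  0.14 -0.46  0.98 -0.    1.65]
(491, 38.5, 115, 82) slide [0.039, -0.018, 0.009] ang [0.0, 0.0, -0.002] rows from start 1 
(491, 38.5, 62.5, 82) slide [0.039, -0.018, 0.271] ang [0.0, 0.0, -0.002] rows from start 1
```

Emit:
apply_moves(angular=[[0, 0, 0], [0, 0, 0], [0, 0, 0], [0, 0, 0], [0, 0, 0], [0, 0, 0], [0, 0, 0], [0, 0, 0], [0, 0, 0], [0, 0, 0], [0, 0, 0], [0, 0, 0], [0, 0, 0]], slide=[[0.035, -0.018, 0], [0.035, -0.018, 0], [0.035, -0.018, 0.27], [0.035, -0.018, 0.27], [0.035, -0.018, 0.27], [0.035, -0.018, 0.27], [0.035, -0.018, 0.27], [0.035, -0.018, 0.27], [0.035, -0.018, 0.27], [0.035, -0.018, 0.27], [0.035, -0.018, 0.1], [0.035, -0.018, -0.1], [0.035, -0.018, -0.2]], gripper=[0.2, 0.2, 0.2, 0.2, 0.2, -1, -1, -1, -1, -1, -1, -1, -1], force=60)

```text
t: 8.9
eef_pos: [0.4918, 0.0381, 0.1589]
eef_rot: [2.374, 2.053, 0.004]
wrist_force: [0.3, -0.3, -1.4]
gripper_width: 0.237
```

Run:
```python
from h import *
plan([[(491,-110,160,110)],[(500,-250,160,145)],[(534,-390,160,180)],[(534,-390,90,180)]])
s=grab("side")
cv2.imwrite("pics/s3.png",cv2.resize(s["pixels"][100:400,200:440,::-1],None,fx=2,fy=2,interpolation=cv2.INTER_CUBIC))
f=grab()
q=lambda pts:(world(f,pts,.08)*1000).round()
hsv=cv2.cvtColor(f["pixels"],cv2.COLOR_RGB2HSV)
m=cv2.inRange(hsv,(0,0,60),(179,60,150)); l=cv2.connectedComponents(m)[1]; c=cv2.findContours((l==l[221,466]).astype(np.uint8),0,1)[0][0]
w=world(f,c[:,0],.055).astype(np.float32)*1000; print(cv2.minAreaRect(w), cv2.boundingRect(c))
```

```text
t8.9 tcp [491.8  38.1 158.9] yaw 81.7 tilt 0.2 F [ 0.3 -0.3 -1.4] w 0.237 j [-0.05  0.09 -0.41  1.06  0.    1.66]
(491, -110, 160, 110) slide [-0.734, 0.103, -0.006] ang [0.001, 0.0, -0.157] rows from start 3 
(500, -250, 160, 145) slide [-0.673, -0.196, 0.001] ang [0.0, 0.0, -0.195] rows from start 4 
(534, -390, 160, 180) slide [-0.54, -0.477, 0.0] ang [-0.0, 0.0, -0.194] rows from start 4 
(534, -390, 90, 180) slide [0.0, 0.0, 0.35] ang [-0.0, 0.0, -0.0] rows from start 2 
((537.0948486328125, -398.465087890625), (141.45196533203125, 232.77760314941406), 89.78617858886719) (436, 177, 56, 90)
```

View pics/s3.png

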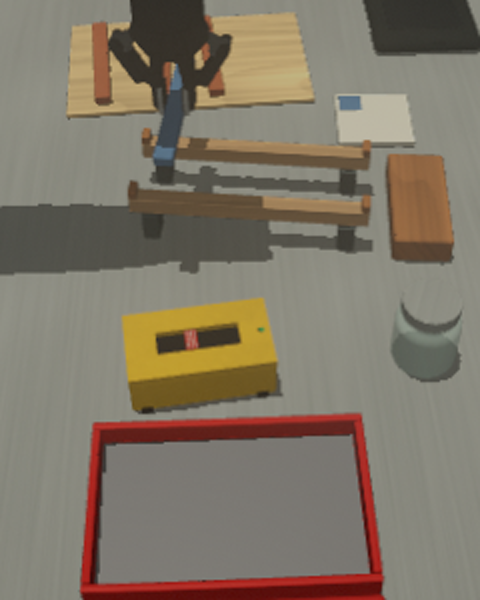

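The blue trim is held in the jaws at crop (173,115), clear of the rails. I'll carry it to the tray, whose floor centre measures about (536,-396) mm.

Emit:
apply_moves(angular=[[0, 0, -0.05], [0, 0, -0.1], [0, 0, -0.157], [0, 0, -0.157]], slide=[[-0.25, 0.03, 0], [-0.5, 0.07, 0], [-0.734, 0.1, 0], [-0.734, 0.1, 0]], gripper=[-1, -1, -1, -1])

```text
t: 9.5
eef_pos: [0.4885, -0.1124, 0.1551]
eef_rot: [-1.808, -2.568, 0.001]
wrist_force: [0.3, -0.0, -0.8]
gripper_width: 0.237
```

Emit:
apply_moves(angular=[[0, 0, -0.05], [0, 0, -0.1], [0, 0, -0.15], [0, 0, -0.195], [0, 0, -0.195]], slide=[[-0.2, -0.06, 0], [-0.4, -0.12, 0], [-0.6, -0.17, 0], [-0.673, -0.196, 0], [-0.673, -0.196, 0]], gripper=[-1, -1, -1, -1, -1])

```text
t: 10.12
eef_pos: [0.4978, -0.2495, 0.1551]
eef_rot: [-0.948, -2.993, -0.002]
wrist_force: [0.8, -0.2, -1.6]
gripper_width: 0.232
```

Emit:
apply_moves(angular=[[0, 0, -0.05], [0, 0, -0.1], [0, 0, -0.15], [0, 0, -0.194], [0, 0, -0.194], [0, 0, -0.194], [0, 0, -0.194], [0, 0, -0.194], [0, 0, -0.194]], slide=[[-0.2, -0.16, 0], [-0.4, -0.32, 0], [-0.54, -0.477, 0], [-0.54, -0.477, 0], [-0.54, -0.477, 0], [-0.54, -0.477, 0.3], [-0.54, -0.477, 0.3], [-0.54, -0.477, 0.3], [-0.54, -0.477, 0.3]], gripper=[-1, -1, -1, -1, -1, -1, -1, -1, -1])

```text
t: 11.25
eef_pos: [0.5337, -0.3907, 0.0989]
eef_rot: [0.001, 3.138, -0.005]
wrist_force: [0.2, 0.2, -0.2]
gripper_width: 0.236
```

Run:
```python
from h import *
plan([[(536,-394,90,180),(536,-394,58.5,180)]])
f=show()
```

```text
t11.2 tcp [ 533.7 -390.7   98.9] yaw 180.0 tilt 0.3 F [ 0.2  0.2 -0.2] w 0.236 j [-0.73  0.43 -0.11  1.03  0.   -0.73]
(536, -394, 90, 180) slide [-0.011, -0.016, 0.045] ang [-0.001, 0.001, -0.0] rows from start 1 
(536, -394, 58.5, 180) slide [-0.011, -0.016, 0.202] ang [-0.001, 0.001, -0.0] rows from start 1 
fresh 0.022 375 326 [21, 176] 94.9 [185. 281.]
fresh 0.022 464 325 [18, 178] 90.4 [188. 248.]
fresh 0.022 530 336 [20, 174] 95.6 [184. 223.]
fresh 0.022 540 -447 [262, 270] 88.8 [457. 207.]
fresh 0.074 379 311 [20, 168] 94.9 [185. 281.]
fresh 0.074 463 309 [18, 170] 90.4 [188. 248.]
fresh 0.074 527 320 [19, 167] 95.6 [184. 223.]
fresh 0.074 536 -429 [250, 258] 88.8 [457. 207.]
blue 0.074 483 -400 [20, 79] 178.2 [467. 241.]
blue 0.074 591 -399 [21, 70] 178.3 [465. 199.]
```

Emit:
apply_moves(angular=[[0, 0, 0], [0, 0, 0], [0, 0, 0], [0, 0, 0], [0, 0, 0], [0, 0, 0], [0, 0, 0]], slide=[[-0.01, -0.015, 0.1], [-0.01, -0.015, 0.16], [-0.01, -0.015, 0.18], [-0.01, -0.015, 0.19], [-0.01, -0.015, 0.2], [-0.01, -0.015, 0.2], [-0.01, -0.015, 0.2]], gripper=[-1, -1, -1, -1, -1, -1, -1])

```text
t: 12.18
eef_pos: [0.5328, -0.3919, 0.0591]
eef_rot: [-0.001, -3.139, -0.002]
wrist_force: [-6.8, 5.3, 18.5]
gripper_width: 0.232
```

Run:
```python
from h import *
now()
```

```text
t12.2 tcp [ 532.8 -391.9   59.1] yaw 180.0 tilt 0.2 F [-6.8  5.3 18.5] w 0.232 j [-0.73  0.47 -0.13  0.97 -0.   -0.73]
```

Emit:
apply_moves(angular=[[0, 0, 0], [0, 0, 0], [0, 0, 0], [0, 0, 0], [0, 0, 0], [0, 0, 0], [0, 0, 0]], slide=[[0, 0, -0.01], [0, 0, -0.01], [0, 0, -0.01], [0, 0, -0.25], [0, 0, -0.5], [0, 0, -0.5], [0, 0, -0.5]], gripper=[0.1, 0.1, 0.1, 0.1, 0.1, 0.1, 0.1])

```text
t: 13.05
eef_pos: [0.5338, -0.3927, 0.1556]
eef_rot: [-0.001, -3.141, -0.001]
wrist_force: [-0.3, 0.9, 0.4]
gripper_width: 0.554
```

Run:
```python
from h import *
plan([[(520,-210,170,150)],[(510,-30,170,120)],[(515,150,150,95)],[(529,335,80,95.5)]])
```

```text
t13.1 tcp [ 533.8 -392.7  155.6] yaw 180.0 tilt 0.0 F [-0.3  0.9  0.4] w 0.554 j [-0.73  0.39 -0.04  1.15  0.   -0.73]
(520, -210, 170, 150) slide [0.07, 0.913, -0.071] ang [0.0, -0.0, 0.167] rows from start 3 
(510, -30, 170, 120) slide [0.494, 0.754, 0.0] ang [-0.0, -0.0, 0.166] rows from start 3 
(515, 150, 150, 95) slide [0.767, 0.472, 0.1] ang [-0.0, -0.0, 0.139] rows from start 3 
(529, 335, 80, 95.5) slide [0.915, 0.151, 0.351] ang [-0.0, -0.0, -0.003] rows from start 4
```

Emit:
apply_moves(angular=[[0, 0, 0.167], [0, 0, 0.167], [0, 0, 0.167], [0, 0, 0.167]], slide=[[0.07, 0.913, -0.07], [0.07, 0.913, -0.07], [0.07, 0.913, -0.07], [0.07, 0.913, -0.07]], gripper=[0.1, 0.1, 0.1, 0.1])

```text
t: 13.55
eef_pos: [0.5177, -0.2058, 0.168]
eef_rot: [-0.807, -3.03, -0.003]
wrist_force: [-0.2, -0.6, 0.1]
gripper_width: 0.554
```

Emit:
apply_moves(angular=[[0, 0, 0.166], [0, 0, 0.166], [0, 0, 0.166], [0, 0, 0.166]], slide=[[0.494, 0.754, 0], [0.494, 0.754, 0], [0.494, 0.754, 0], [0.494, 0.754, 0]], gripper=[0.1, 0.1, 0.1, 0.1])

```text
t: 14.05
eef_pos: [0.5087, -0.0277, 0.1684]
eef_rot: [-1.561, -2.722, 0.002]
wrist_force: [0.5, 0.2, 0.2]
gripper_width: 0.552
```

Emit:
apply_moves(angular=[[0, 0, 0.139], [0, 0, 0.139], [0, 0, 0.139], [0, 0, 0.139]], slide=[[0.767, 0.472, 0.1], [0.767, 0.472, 0.1], [0.767, 0.472, 0.1], [0.767, 0.472, 0.1]], gripper=[0.1, 0.1, 0.1, 0.1])

```text
t: 14.55
eef_pos: [0.5149, 0.1513, 0.1484]
eef_rot: [-2.116, -2.321, 0.003]
wrist_force: [-0.1, -0.2, 0.3]
gripper_width: 0.553
```

Run:
```python
from h import *
now(); f=show()
cv2.imwrite("pics/t2.png",cv2.resize(f["pixels"][150:320,130:500,::-1],None,fx=2.1,fy=2.1,interpolation=cv2.INTER_CUBIC))
```

```text
t14.6 tcp [514.9 151.3 148.4] yaw 95.3 tilt 0.1 F [-0.1 -0.2  0.3] w 0.553 j [ 0.17  0.18 -0.33  1.06 -0.    1.64]
fresh 0.022 540 -471 [261, 316] 89.5 [485. 222.]
fresh 0.074 536 -451 [250, 302] 89.5 [485. 222.]
blue 0.074 531 -388 [20, 174] 0.2 [462. 223.]
```

View pics/t2.png

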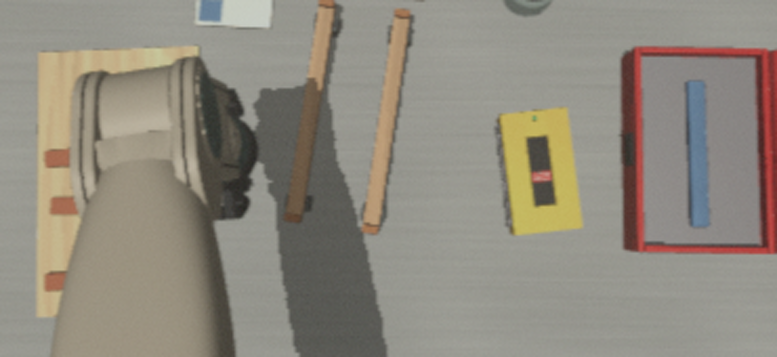

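The blue trim lies flat in the tray at (698,153), the switch is off, and the trims on the board look unmoved. Next is fresh trim C.

Emit:
apply_moves(angular=[[0, 0, -0.002], [0, 0, -0.002], [0, 0, -0.002], [0, 0, -0.002], [0, 0, -0.002], [0, 0, -0.002], [0, 0, -0.002], [0, 0, -0.002]], slide=[[0.915, 0.151, 0.4], [0.915, 0.151, 0.4], [0.915, 0.151, 0.4], [0.915, 0.151, 0.4], [0.915, 0.151, 0.4], [0.915, 0.151, 0.4], [0.915, 0.151, 0.4], [0.915, 0.151, 0.4]], gripper=[0.1, 0.1, 0.1, 0.1, 0.1, 0.1, 0.1, 0.1])

```text
t: 15.6
eef_pos: [0.5297, 0.3338, 0.071]
eef_rot: [2.116, 2.322, 0.001]
wrist_force: [0.7, 0.6, 0.5]
gripper_width: 0.549
```

Run:
```python
from h import *
plan([[(530,335.5,40,95.5),(530,335.5,11,95.5)]])
s=grab("side")
cv2.imwrite("pics/s4.png",cv2.resize(s["pixels"][60:180,200:380,::-1],None,fx=4,fy=4,interpolation=cv2.INTER_CUBIC))
```

```text
t15.6 tcp [529.7 333.8  71. ] yaw 95.3 tilt 0.1 F [0.7 0.6 0.5] w 0.549 j [ 0.46  0.4  -0.21  0.96 -0.    1.94]
(530, 335.5, 40, 95.5) slide [0.008, 0.002, 0.155] ang [0.0, -0.0, -0.001] rows from start 1 
(530, 335.5, 11, 95.5) slide [0.008, 0.002, 0.3] ang [0.0, -0.0, -0.001] rows from start 1
```

View pics/s4.png

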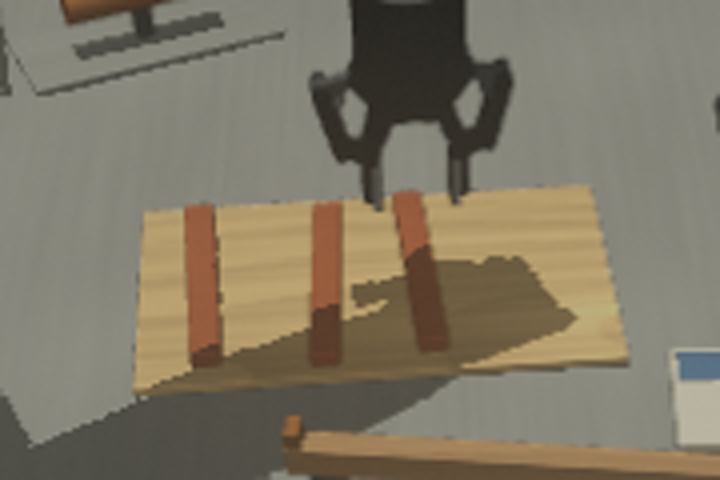

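The open jaws straddle trim C at crop (410,200). I'll lower, grip and lift.

Emit:
apply_moves(angular=[[0, 0, 0], [0, 0, 0], [0, 0, 0], [0, 0, 0], [0, 0, 0], [0, 0, 0], [0, 0, 0], [0, 0, 0], [0, 0, 0], [0, 0, 0], [0, 0, 0], [0, 0, 0]], slide=[[0.008, 0, 0.15], [0.008, 0, 0.25], [0.008, 0, 0.295], [0.008, 0, 0.295], [0.008, 0, 0.295], [0.008, 0, 0.295], [0.008, 0, 0.295], [0.008, 0, 0.295], [0.008, 0, 0.295], [0.008, 0, 0.15], [0.008, 0, -0.15], [0.008, 0, -0.3]], gripper=[0.1, 0.1, 0.1, 0.1, -1, -1, -1, -1, -1, -1, -1, -1])

```text
t: 17.15
eef_pos: [0.5303, 0.337, 0.1332]
eef_rot: [2.114, 2.322, 0.006]
wrist_force: [0.8, 0.1, -1.4]
gripper_width: 0.234
```

```bash
cat >> h.py <<'E'
A7=np.radians(-7.6)
def rail(s,z,dy=0):  # pose over the rail gap at s mm along the rails
    return (576.5+s*np.cos(A7)-dy*np.sin(A7),37+s*np.sin(A7)+dy*np.cos(A7),z,82.4)
E
python3 - <<'E'
from h import *
plan([[(600,190,150,82.4)],[rail(70,130)],[rail(70,75),rail(70,62)]])
E
```

```text
t17.1 tcp [530.3 337.  133.2] yaw 95.4 tilt 0.2 F [ 0.8  0.1 -1.4] w 0.234 j [ 0.46  0.34 -0.15  1.07  0.    1.94]
(600, 190, 150, 82.4) slide [-0.764, 0.278, -0.084] ang [0.001, -0.001, 0.072] rows from start 3 
(np.float64(645.8850878176079), np.float64(27.74205268200143), 130, 82.4) slide [-0.774, 0.335, 0.101] ang [0.0, 0.0, 0.0] rows from start 3 
(np.float64(645.8850878176079), np.float64(27.74205268200143), 75, 82.4) slide [0.0, -0.0, 0.275] ang [0.0, 0.0, 0.0] rows from start 1 
(np.float64(645.8850878176079), np.float64(27.74205268200143), 62, 82.4) slide [0.001, -0.0, 0.34] ang [0.0, 0.0, 0.0] rows from start 2
```

Emit:
apply_moves(angular=[[0, 0, 0.024], [0, 0, 0.048], [0, 0, 0.072], [0, 0, 0.072], [0, 0, 0.072]], slide=[[-0.2, 0.07, -0.08], [-0.45, 0.16, -0.08], [-0.7, 0.25, -0.084], [-0.764, 0.278, -0.084], [-0.764, 0.278, -0.084]], gripper=[-1, -1, -1, -1, -1])

```text
t: 17.77
eef_pos: [0.5986, 0.1887, 0.1465]
eef_rot: [-2.364, -2.068, 0.001]
wrist_force: [0.0, 0.9, -1.0]
gripper_width: 0.236
```

Emit:
apply_moves(angular=[[0, 0, 0], [0, 0, 0], [0, 0, 0], [0, 0, 0], [0, 0, 0], [0, 0, 0], [0, 0, 0], [0, 0, 0]], slide=[[-0.2, 0.09, 0], [-0.45, 0.2, 0.05], [-0.7, 0.3, 0.1], [-0.774, 0.335, 0.1], [-0.774, 0.335, 0.25], [-0.774, 0.335, 0.25], [-0.774, 0.335, 0.25], [-0.774, 0.335, 0.25]], gripper=[-1, -1, -1, -1, -1, -1, -1, -1])

```text
t: 18.77
eef_pos: [0.6455, 0.028, 0.0984]
eef_rot: [2.361, 2.07, 0.002]
wrist_force: [0.3, 0.3, -0.8]
gripper_width: 0.233
```

Run:
```python
from h import *
plan([[rail(70,90),rail(70,62.5)]])
f=show()
s=grab("side")
cv2.imwrite("pics/s5.png",cv2.resize(s["pixels"][80:240,230:440,::-1],None,fx=3.5,fy=3.5,interpolation=cv2.INTER_CUBIC))
```

```text
t18.8 tcp [645.5  28.   98.4] yaw 82.5 tilt 0.1 F [ 0.3  0.3 -0.8] w 0.233 j [-0.06  0.4  -0.14  1.02  0.    1.65]
(np.float64(645.8850878176079), np.float64(27.74205268200143), 90, 82.4) slide [-0.001, 0.002, 0.042] ang [0.001, -0.0, 0.001] rows from start 1 
(np.float64(645.8850878176079), np.float64(27.74205268200143), 62.5, 82.4) slide [-0.001, 0.002, 0.179] ang [0.001, -0.0, 0.001] rows from start 1 
fresh 0.022 375 326 [20, 176] 95.1 [185. 281.]
fresh 0.022 464 325 [18, 178] 90.4 [188. 248.]
fresh 0.022 540 -471 [261, 316] 89.5 [484. 222.]
fresh 0.074 379 311 [19, 169] 95.1 [185. 281.]
fresh 0.074 463 309 [18, 170] 90.4 [188. 248.]
fresh 0.074 536 -451 [250, 302] 89.5 [484. 222.]
blue 0.074 531 -388 [20, 174] 0.1 [462. 223.]
```

View pics/s5.png

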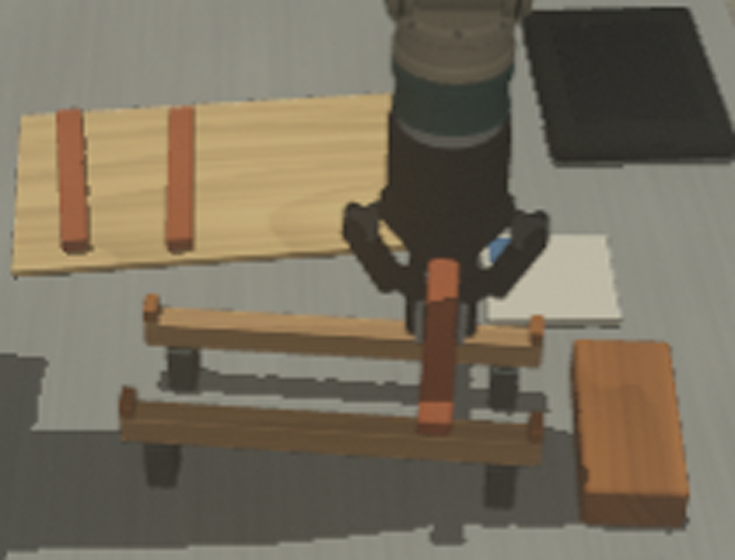

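The trim is held square above the rails at crop (440,345). I'll lower, release and lift.

Emit:
apply_moves(angular=[[0, 0, 0], [0, 0, 0], [0, 0, 0], [0, 0, 0], [0, 0, 0], [0, 0, 0], [0, 0, 0], [0, 0, 0], [0, 0, 0], [0, 0, 0], [0, 0, 0], [0, 0, 0]], slide=[[0, 0.002, 0.1], [0, 0.002, 0.15], [0, 0.002, 0.165], [0, 0.002, 0.175], [0, 0.002, 0.178], [0, 0.002, 0.178], [0, 0.002, 0.175], [0, 0.002, 0.175], [0, 0.002, 0.175], [0, 0.002, 0], [0, 0.002, -0.25], [0, 0.002, -0.25]], gripper=[-1, -1, -1, -1, -1, -1, 0, 0, 0, 0, 0, 0])

```text
t: 20.38
eef_pos: [0.649, 0.0268, 0.1517]
eef_rot: [2.359, 2.065, 0.01]
wrist_force: [-0.3, -0.1, 0.1]
gripper_width: 0.503
```

Run:
```python
from h import *
plan([[(550,190,140,88)],[(464,325,75,90.4)]])
```

```text
t20.4 tcp [649.   26.8 151.7] yaw 82.4 tilt 0.5 F [-0.3 -0.1  0.1] w 0.503 j [-0.06  0.36 -0.08  1.12 -0.    1.64]
(550, 190, 140, 88) slide [0.743, -0.599, 0.054] ang [0.003, -0.0, -0.031] rows from start 4 
(464, 325, 75, 90.4) slide [0.66, -0.453, 0.325] ang [-0.0, -0.0, -0.013] rows from start 3
```

Emit:
apply_moves(angular=[[0, 0, -0.031], [0, 0, -0.031], [0, 0, -0.031], [0, 0, -0.031], [0, 0, -0.031]], slide=[[0.743, -0.6, 0.05], [0.743, -0.6, 0.05], [0.743, -0.6, 0.05], [0.743, -0.6, 0.05], [0.743, -0.6, 0.05]], gripper=[0.1, 0.1, 0.1, 0.1, 0.1])

```text
t: 21.0
eef_pos: [0.5454, 0.1902, 0.1361]
eef_rot: [-2.259, -2.183, 0.002]
wrist_force: [0.2, -0.4, 0.6]
gripper_width: 0.55
```

Run:
```python
from h import *
f=show()
plan([[(464,325,75,90.4)]])
```

```text
fresh 0.022 540 -471 [261, 316] 89.5 [484. 222.]
fresh 0.022 652 29 [22, 183] 82.4 [300. 178.]
fresh 0.074 536 -451 [250, 302] 89.5 [484. 222.]
fresh 0.074 643 27 [21, 175] 82.4 [300. 178.]
blue 0.074 531 -388 [20, 174] 0.3 [462. 223.]
t21.1 tcp [546.1 189.6 136.4] yaw 88.0 tilt 0.0 F [ 0.3 -0.7 -0.6] w 0.554 j [ 0.22  0.26 -0.26  1.05 -0.    1.83]
(464, 325, 75, 90.4) slide [0.662, -0.434, 0.307] ang [-0.0, 0.0, -0.013] rows from start 3
```

Emit:
apply_moves(angular=[[0, 0, -0.013], [0, 0, -0.013], [0, 0, -0.013], [0, 0, -0.013], [0, 0, -0.013], [0, 0, -0.013], [0, 0, -0.013], [0, 0, -0.013]], slide=[[0.662, -0.434, 0.307], [0.662, -0.434, 0.307], [0.662, -0.434, 0.307], [0.662, -0.434, 0.307], [0.662, -0.434, 0.307], [0.662, -0.434, 0.307], [0.662, -0.434, 0.307], [0.662, -0.434, 0.307]], gripper=[0.1, 0.1, 0.1, 0.1, 0.1, 0.1, 0.1, 0.1])

```text
t: 22.05
eef_pos: [0.4643, 0.3251, 0.076]
eef_rot: [2.216, 2.227, 0.001]
wrist_force: [0.4, 0.7, 0.3]
gripper_width: 0.548
```

Run:
```python
from h import *
plan([[(464,325,40,90.4),(464,325,12,90.4)]])
s=grab("side")
hsv=cv2.cvtColor(s["pixels"],cv2.COLOR_RGB2HSV)
print([b[:4] for b in blobs(s,"fresh",.022,80,(220,95,350,160))])
print(proj(s,[[.464,.325,.022],[.464,.236,.022]]))
```

```text
t22.1 tcp [464.3 325.1  76. ] yaw 90.3 tilt 0.0 F [0.4 0.7 0.3] w 0.548 j [ 0.5   0.3  -0.34  0.92 -0.    2.06]
(464, 325, 40, 90.4) slide [-0.001, -0.002, 0.18] ang [0.0, -0.0, -0.001] rows from start 1 
(464, 325, 12, 90.4) slide [-0.001, -0.002, 0.32] ang [0.0, -0.0, -0.001] rows from start 2 
[(375, 321, [21, 190], 95.4), (463, 320, [18, 189], 90.8)]
[[281.3521776  128.12868925]
 [280.77793094 147.73419743]]
```

Both remaining trims are where they were, confirmed from the side camera. I'll grip B.

Emit:
apply_moves(angular=[[0, 0, 0], [0, 0, 0], [0, 0, 0], [0, 0, 0], [0, 0, 0], [0, 0, 0], [0, 0, 0], [0, 0, 0], [0, 0, 0], [0, 0, 0], [0, 0, 0], [0, 0, 0]], slide=[[0, 0, 0.16], [0, 0, 0.27], [0, 0, 0.32], [0, 0, 0.32], [0, 0, 0.32], [0, 0, 0.32], [0, 0, 0.32], [0, 0, 0.32], [0, 0, 0.32], [0, 0, 0.15], [0, 0, -0.15], [0, 0, -0.3]], gripper=[0.1, 0.1, 0.1, 0.1, -1, -1, -1, -1, -1, -1, -1, -1])

```text
t: 23.6
eef_pos: [0.465, 0.3263, 0.1387]
eef_rot: [2.214, 2.227, 0.006]
wrist_force: [-0.6, -0.4, -2.1]
gripper_width: 0.234
```

Run:
```python
from h import *
plan([[(530,190,150,82.4)],[rail(0,130),rail(0,92)]])
```

```text
t23.6 tcp [465.  326.3 138.7] yaw 90.3 tilt 0.2 F [-0.6 -0.4 -2.1] w 0.234 j [ 0.5   0.24 -0.28  1.05  0.    2.06]
(530, 190, 150, 82.4) slide [-0.683, 0.321, -0.057] ang [0.001, -0.001, 0.044] rows from start 3 
(np.float64(576.5), np.float64(37.0), 130, 82.4) slide [-0.728, 0.332, 0.101] ang [0.0, 0.0, 0.0] rows from start 3 
(np.float64(576.5), np.float64(37.0), 92, 82.4) slide [-0.728, 0.332, 0.291] ang [0.0, 0.0, 0.0] rows from start 3
```

Emit:
apply_moves(angular=[[0, 0, 0.015], [0, 0, 0.03], [0, 0, 0.044], [0, 0, 0.044], [0, 0, 0.044]], slide=[[-0.2, 0.09, -0.05], [-0.42, 0.2, -0.05], [-0.62, 0.29, -0.05], [-0.683, 0.321, -0.05], [-0.683, 0.321, -0.05]], gripper=[-1, -1, -1, -1, -1])

```text
t: 24.22
eef_pos: [0.5285, 0.1889, 0.1453]
eef_rot: [-2.364, -2.068, 0.001]
wrist_force: [0.8, -0.9, -0.7]
gripper_width: 0.234
```

Emit:
apply_moves(angular=[[0, 0, 0], [0, 0, 0], [0, 0, 0], [0, 0, 0], [0, 0, 0], [0, 0, 0], [0, 0, 0], [0, 0, 0], [0, 0, 0]], slide=[[-0.2, 0.09, 0], [-0.45, 0.2, 0.05], [-0.66, 0.3, 0.1], [-0.728, 0.332, 0.1], [-0.728, 0.332, 0.25], [-0.728, 0.332, 0.25], [-0.728, 0.332, 0.25], [-0.728, 0.332, 0.25], [-0.728, 0.332, 0.25]], gripper=[-1, -1, -1, -1, -1, -1, -1, -1, -1])

```text
t: 25.35
eef_pos: [0.576, 0.0366, 0.0966]
eef_rot: [2.362, 2.07, 0.002]
wrist_force: [-0.1, 0.5, -0.9]
gripper_width: 0.234
```

Run:
```python
from h import *
plan([[rail(0,64),rail(0,62.5)]])
```

```text
t25.4 tcp [576.   36.6  96.6] yaw 82.5 tilt 0.1 F [-0.1  0.5 -0.9] w 0.234 j [-0.05  0.3  -0.3   0.97  0.    1.65]
(np.float64(576.5), np.float64(37.0), 64, 82.4) slide [0.002, 0.002, 0.163] ang [0.001, -0.0, 0.0] rows from start 1 
(np.float64(576.5), np.float64(37.0), 62.5, 82.4) slide [0.002, 0.002, 0.171] ang [0.001, -0.0, 0.0] rows from start 1
```

Emit:
apply_moves(angular=[[0, 0, 0], [0, 0, 0], [0, 0, 0], [0, 0, 0], [0, 0, 0], [0, 0, 0], [0, 0, 0], [0, 0, 0], [0, 0, 0], [0, 0, 0], [0, 0, 0], [0, 0, 0]], slide=[[0, 0, 0.1], [0, 0, 0.145], [0, 0, 0.158], [0, 0, 0.168], [0, 0, 0.171], [0, 0, 0.171], [0, 0, 0.168], [0, 0, 0.168], [0, 0, 0.168], [0, 0, 0], [0, 0, -0.25], [0, 0, -0.25]], gripper=[-1, -1, -1, -1, -1, -1, 0, 0, 0, 0, 0, 0])

```text
t: 26.85
eef_pos: [0.5792, 0.0361, 0.1501]
eef_rot: [2.359, 2.066, 0.01]
wrist_force: [0.5, 0.7, 0.6]
gripper_width: 0.501
```

Run:
```python
from h import *
plan([[(480,190,140,90)],[(375,326,75,95)]])
```

```text
t26.9 tcp [579.2  36.1 150.1] yaw 82.4 tilt 0.5 F [0.5 0.7 0.6] w 0.501 j [-0.05  0.25 -0.24  1.07  0.    1.65]
(480, 190, 140, 90) slide [0.698, -0.593, 0.046] ang [0.003, -0.0, -0.042] rows from start 3 
(375, 326, 75, 95) slide [0.679, -0.526, 0.325] ang [-0.0, -0.0, -0.028] rows from start 3
```

Emit:
apply_moves(angular=[[0, 0, -0.042], [0, 0, -0.042], [0, 0, -0.042], [0, 0, -0.042], [0, 0, -0.042]], slide=[[0.7, -0.6, 0.05], [0.7, -0.6, 0.05], [0.7, -0.6, 0.05], [0.7, -0.6, 0.05], [0.7, -0.6, 0.05]], gripper=[0.1, 0.1, 0.1, 0.1, 0.1])

```text
t: 27.48
eef_pos: [0.4746, 0.1908, 0.1349]
eef_rot: [2.221, 2.222, -0.001]
wrist_force: [0.9, -0.0, 0.4]
gripper_width: 0.549
```

Run:
```python
from h import *
show()
s=grab("side"); print([b[:4] for b in blobs(s,"fresh",.022,80,(220,95,350,160))])
plan([[(375,326,75,95)]])
```

```text
fresh 0.022 580 39 [22, 184] 82.7 [296. 205.]
fresh 0.022 540 -471 [261, 316] 89.5 [483. 223.]
fresh 0.022 652 29 [22, 183] 82.4 [300. 178.]
fresh 0.074 574 36 [21, 176] 82.7 [296. 205.]
fresh 0.074 536 -451 [250, 302] 89.5 [483. 223.]
fresh 0.074 643 27 [21, 175] 82.4 [300. 178.]
blue 0.074 531 -388 [20, 174] 0.4 [462. 223.]
[(375, 321, [21, 190], 95.3)]
t27.6 tcp [475.6 190.  135.4] yaw 89.9 tilt 0.0 F [-0.2 -0.2  0.1] w 0.551 j [ 0.25  0.15 -0.4   1.02 -0.    1.83]
(375, 326, 75, 95) slide [0.679, -0.504, 0.302] ang [0.0, 0.0, -0.028] rows from start 3
```

Emit:
apply_moves(angular=[[0, 0, -0.028], [0, 0, -0.028], [0, 0, -0.028], [0, 0, -0.028], [0, 0, -0.028], [0, 0, -0.028], [0, 0, -0.028], [0, 0, -0.028]], slide=[[0.679, -0.504, 0.302], [0.679, -0.504, 0.302], [0.679, -0.504, 0.302], [0.679, -0.504, 0.302], [0.679, -0.504, 0.302], [0.679, -0.504, 0.302], [0.679, -0.504, 0.302], [0.679, -0.504, 0.302]], gripper=[0.1, 0.1, 0.1, 0.1, 0.1, 0.1, 0.1, 0.1])

```text
t: 28.58
eef_pos: [0.3748, 0.3263, 0.0755]
eef_rot: [2.124, 2.315, 0.001]
wrist_force: [-0.2, 0.2, 0.1]
gripper_width: 0.554
```

Run:
```python
from h import *
plan([[(375,326,40,95),(375,326,12,95)]])
s=grab("side"); print([b[:4] for b in blobs(s,"fresh",.022,80,(220,95,350,160))])
```

```text
t28.6 tcp [374.8 326.3  75.5] yaw 94.9 tilt 0.0 F [-0.2  0.2  0.1] w 0.554 j [ 0.59  0.19 -0.49  0.88 -0.    2.07]
(375, 326, 40, 95) slide [-0.001, 0.001, 0.178] ang [0.0, -0.0, -0.0] rows from start 1 
(375, 326, 12, 95) slide [-0.001, 0.001, 0.318] ang [0.0, -0.0, -0.0] rows from start 2 
[(375, 321, [21, 190], 95.1)]
```

Emit:
apply_moves(angular=[[0, 0, 0], [0, 0, 0], [0, 0, 0], [0, 0, 0], [0, 0, 0], [0, 0, 0], [0, 0, 0], [0, 0, 0], [0, 0, 0], [0, 0, 0], [0, 0, 0], [0, 0, 0]], slide=[[0, 0, 0.16], [0, 0, 0.27], [0, 0, 0.317], [0, 0, 0.317], [0, 0, 0.317], [0, 0, 0.317], [0, 0, 0.317], [0, 0, 0.317], [0, 0, 0.317], [0, 0, 0.15], [0, 0, -0.15], [0, 0, -0.3]], gripper=[0.1, 0.1, 0.1, 0.1, -1, -1, -1, -1, -1, -1, -1, -1])

```text
t: 30.12
eef_pos: [0.3753, 0.3276, 0.1383]
eef_rot: [2.121, 2.316, 0.007]
wrist_force: [0.8, 0.2, -1.1]
gripper_width: 0.233
```

Run:
```python
from h import *
plan([[(445,190,150,82.4)],[rail(-70,130),rail(-70,92)]])
```

```text
t30.1 tcp [375.3 327.6 138.3] yaw 95.0 tilt 0.3 F [ 0.8  0.2 -1.1] w 0.233 j [ 0.59  0.12 -0.43  1.02 -0.    2.07]
(445, 190, 150, 82.4) slide [-0.716, 0.287, -0.059] ang [0.001, -0.001, 0.07] rows from start 3 
(np.float64(507.1149121823921), np.float64(46.25794731799857), 130, 82.4) slide [-0.671, 0.403, 0.101] ang [0.0, 0.0, 0.0] rows from start 3 
(np.float64(507.1149121823921), np.float64(46.25794731799857), 92, 82.4) slide [-0.671, 0.402, 0.291] ang [0.0, 0.0, 0.0] rows from start 3
```

Emit:
apply_moves(angular=[[0, 0, 0.02], [0, 0, 0.045], [0, 0, 0.07], [0, 0, 0.07], [0, 0, 0.07]], slide=[[-0.2, 0.08, -0.05], [-0.43, 0.17, -0.05], [-0.65, 0.26, -0.05], [-0.716, 0.287, -0.05], [-0.716, 0.287, -0.05]], gripper=[-1, -1, -1, -1, -1])

```text
t: 30.75
eef_pos: [0.4437, 0.1886, 0.145]
eef_rot: [-2.364, -2.068, 0.0]
wrist_force: [0.3, -0.2, -1.5]
gripper_width: 0.236
```

Emit:
apply_moves(angular=[[0, 0, 0], [0, 0, 0], [0, 0, 0], [0, 0, 0], [0, 0, 0], [0, 0, 0], [0, 0, 0], [0, 0, 0], [0, 0, 0]], slide=[[-0.2, 0.12, 0], [-0.43, 0.26, 0.05], [-0.62, 0.37, 0.1], [-0.671, 0.402, 0.1], [-0.671, 0.402, 0.25], [-0.671, 0.402, 0.25], [-0.671, 0.402, 0.25], [-0.671, 0.402, 0.25], [-0.671, 0.402, 0.25]], gripper=[-1, -1, -1, -1, -1, -1, -1, -1, -1])

```text
t: 31.88
eef_pos: [0.5064, 0.0457, 0.0961]
eef_rot: [2.362, 2.07, 0.002]
wrist_force: [-0.0, 0.3, -1.9]
gripper_width: 0.235
```

Run:
```python
from h import *
plan([[rail(-70,64),rail(-70,62.5)]])
```

```text
t31.9 tcp [506.4  45.7  96.1] yaw 82.5 tilt 0.1 F [-0.   0.3 -1.9] w 0.235 j [-0.04  0.18 -0.45  0.93  0.    1.67]
(np.float64(507.1149121823921), np.float64(46.25794731799857), 64, 82.4) slide [0.003, 0.003, 0.161] ang [0.001, -0.0, 0.0] rows from start 1 
(np.float64(507.1149121823921), np.float64(46.25794731799857), 62.5, 82.4) slide [0.003, 0.003, 0.168] ang [0.001, -0.0, 0.0] rows from start 1
```

Emit:
apply_moves(angular=[[0, 0, 0], [0, 0, 0], [0, 0, 0], [0, 0, 0], [0, 0, 0], [0, 0, 0], [0, 0, 0], [0, 0, 0], [0, 0, 0], [0, 0, 0], [0, 0, 0], [0, 0, 0]], slide=[[0.003, 0.003, 0.1], [0.003, 0.003, 0.143], [0.003, 0.003, 0.155], [0.003, 0.003, 0.165], [0.003, 0.003, 0.168], [0.003, 0.003, 0.168], [0.003, 0.003, 0.165], [0.003, 0.003, 0.165], [0.003, 0.003, 0.165], [0.003, 0.003, 0], [0.003, 0.003, -0.25], [0.003, 0.003, -0.25]], gripper=[-1, -1, -1, -1, -1, -1, 0, 0, 0, 0, 0, 0])

```text
t: 33.38
eef_pos: [0.5103, 0.0458, 0.1493]
eef_rot: [2.359, 2.066, 0.01]
wrist_force: [0.3, 0.1, -0.3]
gripper_width: 0.502
```

Run:
```python
from h import *
plan([[(495,-110,150,96.6)]])
```

```text
t33.4 tcp [510.3  45.8 149.3] yaw 82.4 tilt 0.5 F [ 0.3  0.1 -0.3] w 0.502 j [-0.04  0.13 -0.39  1.04  0.    1.67]
(495, -110, 150, 96.6) slide [-0.782, 0.027, -0.004] ang [0.003, 0.0, -0.079] rows from start 3
```

Emit:
apply_moves(angular=[[0, 0, -0.079], [0, 0, -0.079], [0, 0, -0.079], [0, 0, -0.079], [0, 0, -0.079], [0, 0, -0.079]], slide=[[-0.782, 0.03, 0], [-0.782, 0.03, 0], [-0.782, 0.03, 0], [-0.782, 0.03, 0], [-0.782, 0.03, 0], [-0.782, 0.03, 0]], gripper=[-0.53, -0.53, -0.53, -0.53, -0.53, -0.53])

```text
t: 34.12
eef_pos: [0.4914, -0.1087, 0.1447]
eef_rot: [-2.087, -2.347, 0.0]
wrist_force: [-0.1, -0.8, -0.3]
gripper_width: 0.236
```

Run:
```python
from h import *
f=show()
c=lambda s,z:(510.4+.9935*s,-200.5+.115*s,z,96.6)
plan([[c(-8,66)]])
a=cv2.resize(f["pixels"][120:310,130:510,::-1],None,fx=2.1,fy=2.1,interpolation=cv2.INTER_CUBIC)
cv2.imwrite("pics/t3.png",a)
```

```text
fresh 0.022 508 50 [23, 183] 82.5 [291. 231.]
fresh 0.022 580 39 [22, 184] 82.5 [296. 205.]
fresh 0.022 540 -471 [261, 316] 89.5 [483. 222.]
fresh 0.022 652 29 [22, 184] 82.4 [300. 178.]
fresh 0.074 506 47 [22, 175] 82.5 [291. 231.]
fresh 0.074 574 36 [21, 176] 82.5 [296. 205.]
fresh 0.074 536 -451 [250, 302] 89.5 [483. 222.]
fresh 0.074 643 27 [21, 176] 82.4 [300. 178.]
blue 0.074 531 -388 [21, 174] 179.9 [462. 223.]
t34.2 tcp [ 491.6 -108.7  144.9] yaw 96.7 tilt 0.0 F [-0.3 -0.  -0.4] w 0.237 j [-0.35  0.13 -0.4   1.04  0.    1.11]
(502.452, -201.42, 66, 96.6) slide [-0.467, -0.0, 0.394] ang [-0.0, -0.0, 0.001] rows from start 2
```

View pics/t3.png

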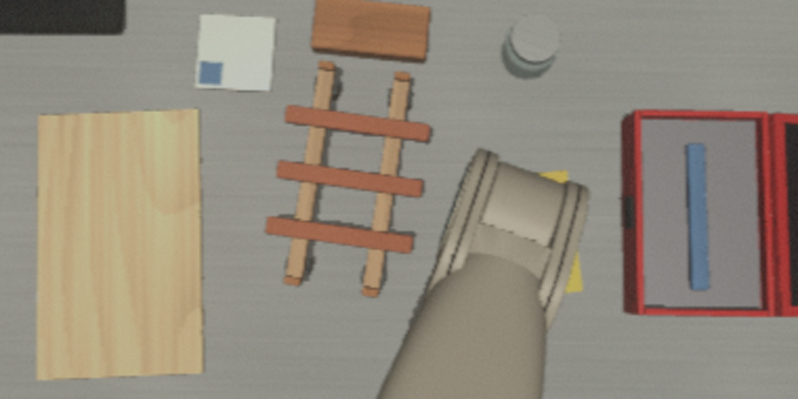

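All three fresh trims bridge both rails squarely, at crop (357,123), (349,178) and (340,234). The blue one is in the tray at (698,216). Now the switch goes back on.

Emit:
apply_moves(angular=[[0, 0, 0], [0, 0, 0], [0, 0, 0], [0, 0, 0], [0, 0, 0], [0, 0, 0], [0, 0, 0], [0, 0, 0]], slide=[[-0.467, 0, 0.38], [-0.467, 0, 0.38], [-0.467, 0, 0.38], [-0.467, 0, 0.38], [-0.467, 0, 0.38], [-0.467, 0, 0.38], [-0.467, 0, 0.38], [-0.467, 0, 0.38]], gripper=[-0.53, -0.53, -0.53, -0.53, -0.53, -0.53, -0.53, -0.53])

```text
t: 35.17
eef_pos: [0.5027, -0.2025, 0.0696]
eef_rot: [2.088, 2.346, 0.0]
wrist_force: [0.4, 1.3, 0.7]
gripper_width: 0.234
```

Run:
```python
from h import *
c=lambda s,z:(510.4+.9935*s,-200.8+.115*s,z,96.6)
plan([[c(-7,66),c(-7,50.5),c(13,50.5)]])
```

```text
t35.2 tcp [ 502.7 -202.5   69.6] yaw 96.7 tilt 0.0 F [0.4 1.3 0.7] w 0.234 j [-0.5   0.27 -0.41  0.9   0.    0.95]
(503.4455, -201.60500000000002, 66, 96.6) slide [0.004, 0.004, 0.018] ang [0.0, 0.0, 0.0] rows from start 1 
(503.4455, -201.60500000000002, 50.5, 96.6) slide [0.004, 0.004, 0.095] ang [0.0, 0.0, 0.0] rows from start 1 
(523.3154999999999, -199.305, 50.5, 96.6) slide [0.004, 0.104, 0.095] ang [0.0, 0.0, 0.0] rows from start 1
```

Emit:
apply_moves(angular=[[0, 0, 0], [0, 0, 0], [0, 0, 0], [0, 0, 0], [0, 0, 0], [0, 0, 0], [0, 0, 0], [0, 0, 0], [0, 0, 0], [0, 0, 0], [0, 0, 0], [0, 0, 0]], slide=[[0.004, 0.004, 0], [0.004, 0.004, 0.095], [0.004, 0.004, 0.095], [0.004, 0.004, 0.095], [0.004, 0.04, 0.095], [0.004, 0.075, 0.095], [0.004, 0.104, 0.095], [0.004, 0.104, 0.095], [0.004, 0.104, 0.095], [0.004, 0.104, 0.095], [0.004, 0.104, 0.095], [0.004, 0.104, 0.095]], gripper=[-0.53, -0.53, -0.53, -0.53, -0.53, -0.53, -0.53, -0.53, -0.53, -0.53, -0.53, -0.53])

```text
t: 36.67
eef_pos: [0.5216, -0.1997, 0.0502]
eef_rot: [-2.088, -2.344, 0.005]
wrist_force: [-5.8, -1.1, 3.5]
gripper_width: 0.234
```

Run:
```python
from h import *
now()
```

```text
t36.7 tcp [ 521.6 -199.7   50.2] yaw 96.6 tilt 0.2 F [-5.8 -1.1  3.5] w 0.234 j [-0.48  0.32 -0.38  0.87 -0.    0.98]
```

Emit:
apply_moves(angular=[[0, 0, 0], [0, 0, 0], [0, 0, 0], [0, 0, 0], [0, 0, 0], [0, 0, 0], [0, 0, 0], [0, 0, 0], [0, 0, 0], [0, 0, 0], [0, 0, 0], [0, 0, 0]], slide=[[0, 0.012, 0], [0, 0.012, 0], [0, 0.012, 0], [0, -0.015, 0], [0, -0.015, 0], [0, -0.015, -0.25], [0, -0.015, -0.5], [0, -0.015, -0.8], [0, -0.5, -0.9], [0, -0.7, -0.9], [0, -0.7, -0.9], [0, -0.7, -0.9]], gripper=[-0.53, -0.53, -0.53, -0.53, -0.53, -0.53, -0.53, -0.53, -0.53, -0.53, -0.53, -0.53])

```text
t: 38.17
eef_pos: [0.3845, -0.2161, 0.2308]
eef_rot: [2.089, 2.343, 0.001]
wrist_force: [0.9, 0.2, 0.6]
gripper_width: 0.233
```

Run:
```python
from h import *
now(); f=show(); s=grab("side")
a=cv2.resize(s["pixels"][100:400,190:440,::-1],None,fx=2,fy=2,interpolation=cv2.INTER_CUBIC)
b=cv2.resize(s["pixels"][240:310,250:350,::-1],(300,210),interpolation=cv2.INTER_CUBIC)
a[390:600,200:500]=b
cv2.imwrite("pics/s6.png",a)
```

```text
t38.2 tcp [ 384.5 -216.1  230.8] yaw 96.6 tilt 0.1 F [0.9 0.2 0.6] w 0.233 j [-0.66 -0.06 -0.4   1.22  0.    0.8 ]
fresh 0.022 508 50 [22, 183] 82.5 [291. 231.]
fresh 0.022 580 39 [22, 184] 82.7 [296. 205.]
fresh 0.022 540 -470 [261, 317] 89.3 [479. 217.]
fresh 0.022 652 29 [23, 183] 82.6 [300. 178.]
fresh 0.074 506 47 [21, 175] 82.5 [291. 231.]
fresh 0.074 574 36 [21, 176] 82.7 [296. 205.]
fresh 0.074 536 -451 [249, 304] 89.3 [479. 217.]
fresh 0.074 643 27 [22, 175] 82.6 [300. 178.]
blue 0.074 531 -388 [20, 174] 0.2 [462. 223.]
```

View pics/s6.png

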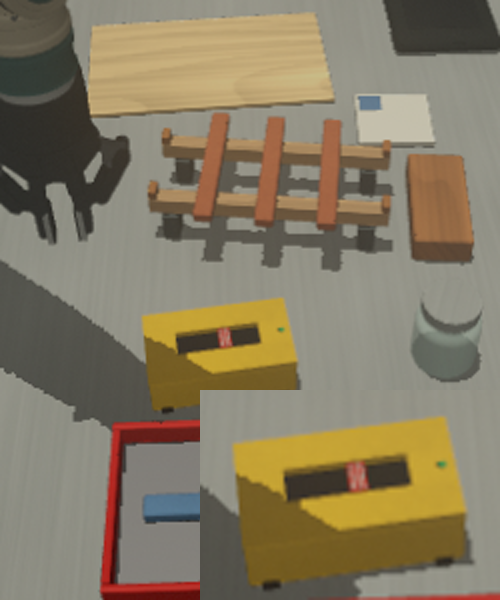

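The nub reads about +6 mm by eye. I'll measure it properly against the earlier "on" picture.

Run:
```python
from h import *
def s(f,px):
    a=px.astype(int); m=((a[...,0]-a[...,1]>60)&(a[...,0]-a[...,2]>50)); 
    ys,xs=np.nonzero(m); w=world(f,np.c_[xs,ys],.055)*1000-[510.4,-200.5]
    l=np.c_[w@[.9935,.115],w@[-.115,.9935]]; k=(abs(l[:,0])<30)&(abs(l[:,1])<11); l=l[k]
    return len(l),l.mean(0).round(2)
for n in("side","top"):
    f=grab(n); print(n,"start",s(f,cv2.imread(f"pics/{n}0.png")[:,:,::-1]),"now",s(f,f["pixels"]))
```

```text
side start (36, array([ 5.01, -0.42])) now (35, array([ 6.66, -0.05]))
top start (19, array([5.75, 0.83])) now (20, array([ 6.24, -0.08]))
```

Run:
```python
from station import arm
print(arm.close_job())
```

```text
the job is handed in; nothing more can be done
None
```

The job is done and handed in at about 38 s on the robot's clock, out of 210 s. I slid the switch off against its stop and put the one blue trim present flat in the tray. I then laid the three fresh trims present across both rails and slid the switch back on against its stop.

What the last pictures showed:
- **Fresh trims:** all three bridge both rails, at 82.5–82.7° (82.4° is square to the rails) and within about 1–2 mm of centred. They sit about 69 mm apart.
- **Blue trim:** it lies flat in the tray, parallel to its long side.
- **Switch:** the nub reads +6.2 mm (top camera) and +6.7 mm (side camera) against a nominal +7 mm. That is slightly further on than at the start (+5.8 mm and +5.0 mm). While pushing I felt about 6 N, above the 1.5 N it needs to move, so I take it as fully on.
- **Jar, tapping block and corner tile:** they look unmoved in the last picture; I did not measure them.

No check failed, no trim was seen to be knocked aside, and the arm was clear of everything at hand-in.

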